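Seat the press lid in the grinding-wheel tin and take off its cover

ROBOT

A 7-joint arm with a two-finger parallel gripper is mounted at the origin on the work surface. World frame = base frame: x ahead of the robot, y to its left, z up, the work surface at z = 0. Lengths are in mm, angles in rad, forces in N, time in s.
With the tool pointing down it reaches from about 400 to 900 mm from the base axis. Payload 5.5 kg.
Tool frame: the origin (TCP) lies at the very end of the fingers, on their centre line; the grasp point (between the pads) lies 19 mm behind it; z points along the fingers, y is the direction in which the jaws open and shut (so a half turn about z gives the same grasp; the last joint's range is limited). The gripper opens to 92 mm and grips with 3 to 60 N. Pads are 19 mm wide; open, the fingers measure 130 mm over their backs; the gripper's body (75 mm by 190 mm) begins 47 mm behind the grasp point.
Start: joints at [-0.869, 0.501, -0.427, 1.55, 0.221, 1.138, -0.21], TCP at [276.119, 588.437, 226.729] pointing down, gripper open.
Joint ranges: [-2.88, 2.88], [-0.31, 2.03], [-1.54, 1.56], [0.2, 2.42], [-1.41, 4.55], [0.19, 2.02], [-2.57, 2.57]. Speed limits (rad/s): [2.57, 2.57, 3.14, 3.14, 3.14, 3.14, 3.14].

INTERFACE

Orientations are given as a unit quaternion [w, x, y, z].
In Python, from plant import telemetry, viewer, manip gives the robot as it stands. The module is installed in compiled form; this text tells all that it offers.
- The arm moves only by the shell command python3 -m pendant 'ROWS' [OPENING]. ROWS is JSON, a list of rows, each a list of 2 entries, a list of its own where there are three numbers: the shift along the world's x, y, z in mm, then the turn, a rotation vector about the world's x, y, z in rad. In form: [[[x, y, z], [rx, ry, rz]], ...]. A call has 1 to 10 rows; each row shifts and turns the commanded pose from where the row before left it; what a row does not reach is not made up. A row lasts 1/12 s, in which the tool goes at most 41.7 mm and 7.16 degrees, less where a joint would pass 70% of its speed; a pose out of reach is approached as far as the arm can. A call with a gripper value outside its range is refused whole. OPENING is the opening, from -1 (shut) to 1 (fully open), so that 0 is half open, set as the call begins (- or left out, the last holds). The fingers move at their own pace and stop on an object; the grip force is fixed at half the most. Time passes only in rows, so rows that do not move let the fingers close. It gives the time, the measured TCP pose, the force and the opening at its end, in the units of the state.
- telemetry.get_state(): the state, without advancing time (a new reading comes with each control period).
- viewer.read_camera(name): name is "scene" or "top" or "wrist"; returns (picture, depth): 480x640x3 uint8, red, green, blue; 480x640 float32, mm along the optical axis (not along the pixel's ray), 0 where there is no reading.
- viewer.calibration(name): a dict with "intrinsics" (3x3 intrinsics, pixels), "xyz" and "attitude" of the camera in the world. Camera axes: x right, y down, z forward; pixel columns grow to the right and rows downward; lengths in mm; the calibration is good to about 2 mm. A picture is of the moment at which its call begins: read the wrist's pose just before it. calibration takes no time and is no camera call; for the wrist camera it gives the pose at the moment of the call.
- manip.finish_job(): hands the job in, once; it reports no verdict.
The state is a dict: "time": time; "q": joint angles; "joint_vel": joint speeds; "tau": joint torques, N m; "tcp_pos": TCP position; "ee_rot": TCP orientation; "force": force on the tool from outside, world axes, zero at the start; "torque": the same for the moment, N m; "grip_width": opening from 0.0 (shut) to 1.0 (fully open).
Only numpy, scipy, OpenCV 4.12 (cv2) and the standard library are available. Lean on these libraries where they do the work, as an engineer would, in place of code of your own. Each camera call takes 0.05 s, during which the arm holds its last target. There are 200 camera calls.

TASK

Pick up the two nested lids by the wooden knob and lower them together onto the open blue tin until you feel the inner lid come gently to rest on the wheels inside (how high they are stacked is not known), letting go of the knob only then. Next take the red outer lid by its black collar and lift it straight up off the knob, leaving the inner lid lying undisturbed in the tin. Finish still holding the outer lid, level above the tin and a few centimetres clear of the knob; do not disturb the other things on the table.

Things in the scene. Friction and masses are not known exactly. Their poses are not given: they have to be found in the camera images.
- tin: Open round blue tin with a pale band, fixed, upright: outside diameter 102, inside 98, height 70. Origin: centre of its underside. In it a stack of reddish grinding wheels, its flat top 16 to 24 mm below the rim, different every time and not reported; it gives only if pressed with over about 25 N.
- tin_rim (a point): Centre of the tin's mouth, at rim height, 70 mm above the table; z up. Lowered on the tin, the outer lid lands on the rim first; the inner lid goes on down 2 to 10 mm further until it meets the wheels, the knob sinking as much into the collar.
- knob (a point): Grip point of the inner lid: on the axis of its upright round wooden knob, diameter 22, 7 mm below the knob's top; z up. At the start 38 mm of knob stand out of the collar; as it can sink 10 mm into it, fingers should reach at most 26 mm below the knob's top. Lifting the knob lifts both lids. Inner lid at rest in the tin: this point is 49 to 57 mm above the rim.
- disc (a point): Centre of the underside of the loose inner lid (about 210 to 325 g), 73 mm below knob: aluminium disc, diameter 90, 6 mm thick, lower edge bevelled; on it a shoulder of diameter 44, its top 14 mm above this point, then the plain knob up to 80 mm. It starts standing on the table under the outer lid, which rests loosely on the shoulder.
- collar (a point): Grip point of the loose outer lid (180 g): on the axis of its round black collar, 3 mm below the collar's top edge; z up. Collar: outside diameter 46, inside 30 (the knob passes loosely), 24 mm high above the lid's flat red top. Lid resting on the tin: this point is 25 mm above the rim, and the knob's top stands 28 to 36 mm above the collar's top, between the fingers.
- skirt (a point): Centre of the lower edge of the outer lid's skirt, 33 mm below collar. Red lid of outside diameter 118; its flat part is 4 mm thick, underside 8 mm above this point. The skirt passes outside the tin with 6 mm to spare all round.
- screwdriver: Bystander: screwdriver lying on the table. Origin at its underside.
- wrench: Bystander: steel wrench lying on the table.
- hammer: Bystander: hammer lying on the table.
- brush: Bystander: brush lying on the table.
- jar: Bystander: amber jar with steel cap, 64 mm in diameter, 85 high, upright. Origin at its underside.
- chisel: Bystander: chisel with a dark wooden handle, lying on the table, 220 long.
- cup: Bystander: blue ceramic cup, 70 mm in diameter, 70 high, upright. Origin at its underside.
There are look-alikes about, which are no part of the job. Of the things that look like the part that bears collar, the smaller one is meant.

How it is judged:
By the outcome, as a careful person would: the job done as asked, in the order asked, and still so for the second after the job is handed in, while the arm keeps its last pose, push and grip.
It also fails if it takes over 58 s, if anything falls off the work surface, if the arm or the gripper's body presses on something with over 40 N, if the wrist force passes 120 N, or if a joint passes its speed limit or range.

## Working session

There is one attempt and no reset: what is moved stays moved. The work goes in short steps, Python scripts to look and compute and a shell command to move; the robot and the scene stay as the last step left them, time stands still between calls to the robot, and variables do not carry over. Pictures are saved under pics/ and viewed, about 8 in all and at most 12, crops included, and the job is handed in when it is done.

```bash
mkdir -p pics; cat > h.py <<'E'
import numpy as np, cv2
from plant import telemetry, viewer, manip
from scipy.spatial.transform import Rotation as R
def cam(n):
    c=viewer.calibration(n); p,d=viewer.read_camera(n)
    return c,p,d
def rot(c):
    a=np.array(c["attitude"],float)
    return a if a.shape==(3,3) else R.from_quat(a[[1,2,3,0]]).as_matrix()
def ray(c,uv):
    K=np.array(c["intrinsics"]); uv=np.atleast_2d(uv).astype(float)
    r=np.c_[(uv[:,0]-K[0,2])/K[0,0],(uv[:,1]-K[1,2])/K[1,1],np.ones(len(uv))]
    return r@rot(c).T
def plane(c,uv,z):
    r=ray(c,uv);o=np.array(c["xyz"]); return o+r*((z-o[2])/r[:,2])[:,None]
def cloud(c,d):
    v,u=np.mgrid[:480,:640]; r=ray(c,np.c_[u.ravel(),v.ravel()])
    return (np.array(c["xyz"])+r*d.reshape(-1,1)).reshape(480,640,3)
def save(n,p): cv2.imwrite("pics/"+n+".png",p[:,:,::-1])
E
python3 - <<'E'
from h import *
for n in("top","scene"):
    c,p,d=cam(n); save(n+"0",p); np.savez(n+"0.npz",p=p,d=d); print(n,c)
s=telemetry.get_state(); print(s)
E
```

```text
top {'intrinsics': array([[550.36443462,   0.        , 320.37817991],
       [  0.        , 550.36443462, 236.48003365],
       [  0.        ,   0.        ,   1.        ]]), 'xyz': array([ 382.24848809,    4.69085719, 1235.15635164]), 'attitude': array([ 0.03568807, -0.69541336,  0.71641363, -0.04333756])}
scene {'intrinsics': array([[620.77458178,   0.        , 320.18326902],
       [  0.        , 620.77458178, 239.32585914],
       [  0.        ,   0.        ,   1.        ]]), 'xyz': array([1176.98005674, -823.90670686,  855.78517685]), 'attitude': array([-0.41945568,  0.84882774,  0.28361609, -0.15202076])}
{'time': 0.1, 'q': array([-0.86882864,  0.5017451 , -0.4268257 ,  1.55133104,  0.22078709,
        1.13832263, -0.21026838]), 'joint_vel': array([-1.74117576e-05, -7.81778427e-04, -7.72755908e-04, -1.85087345e-03,
        6.82766322e-05,  4.57710619e-04,  4.88559877e-04]), 'tau': array([-1.02350058e-02, -5.67878473e+01, -5.83841398e+00, -2.79917264e+01,
       -6.90973294e-02,  2.42621521e-02,  3.19426567e-05]), 'tcp_pos': array([275.88992558, 587.84575   , 225.79532405]), 'ee_rot': array([-2.27588266e-04,  2.17585431e-01,  9.76040886e-01, -8.46980944e-04]), 'force': array([ 0.05789834,  0.4150851 , -0.08050891]), 'torque': array([-0.06542927, -0.03174617, -0.05814965]), 'grip_width': 0.9983593447873199}
```

View pics/top0.png

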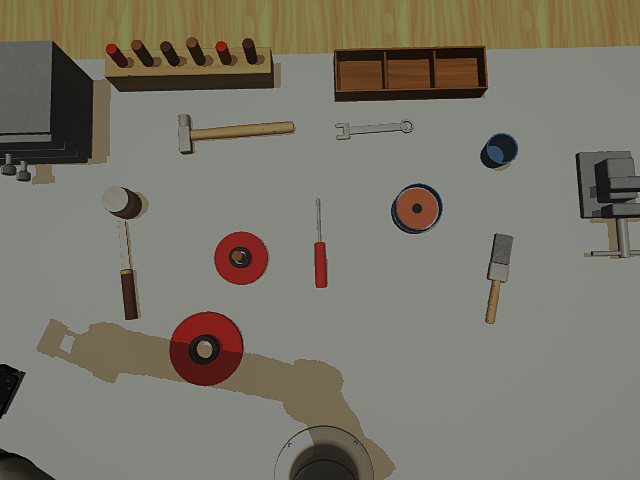

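View pics/scene0.png

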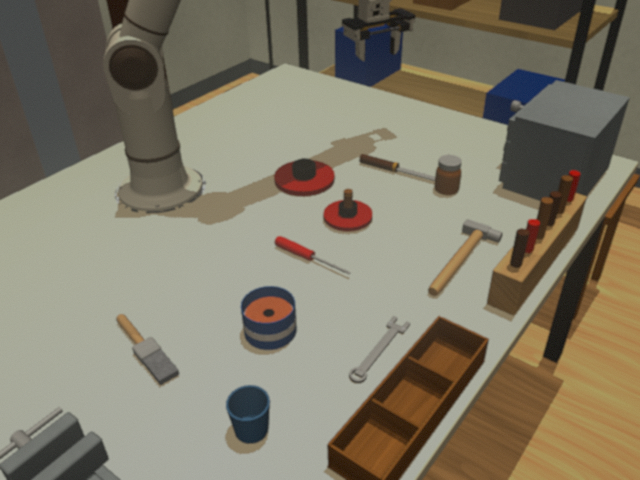

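Top view: the small red lid with the wooden knob is at (241,258), the larger knobless red lid at (206,348), the tin with reddish wheels at (417,208), and the blue cup at (499,150). Red screwdriver handle and rack handles are also red. I choose the small lid at (241,258), the tin at (417,208), and will check them in a crop.

```bash
python3 - <<'E'
from h import *
z=np.load("top0.npz");p,d=z["p"],z["d"];c=viewer.calibration("top")
X=cloud(c,d); h=cv2.cvtColor(p,cv2.COLOR_RGB2HSV)
def circ(P):
    A=np.c_[2*P[:,:2],np.ones(len(P))];s=np.linalg.lstsq(A,(P[:,:2]**2).sum(1),rcond=None)[0]
    return s[:2],np.sqrt(s[2]+s[:2]@s[:2])
red=(((h[...,0]<6)|(h[...,0]>174))&(h[...,1]>150)&(h[...,2]>60)).astype(np.uint8)
for u,v,zz in((241,258,18),(206,348,18)):
    m=np.zeros_like(red);m[v-45:v+45,u-45:u+45]=red[v-45:v+45,u-45:u+45]
    k=max(cv2.findContours(m,cv2.RETR_EXTERNAL,cv2.CHAIN_APPROX_NONE)[0],key=cv2.contourArea)[:,0]
    print("red",u,v,circ(plane(c,k,zz)), "depth z med",np.median(X[m>0][:,2]))
# knob top/ collar by depth height, tin rim by height
def band(u,v,r,a,b):
    S=X[v-r:v+r,u-r:u+r].reshape(-1,3);return S[(S[:,2]>a)&(S[:,2]<b)]
for n,a in dict(knob=(241,258,30,65,95),collar=(241,258,30,35,50),rim=(417,208,40,62,78),wheel=(417,208,12,35,60)).items():
    S=band(*a);print(n,len(S),np.round(S.mean(0),1),np.round(np.median(S,0),1),(np.ptp(S[:,:2],axis=0)), circ(S) if n=="rim" else "")
wh=((h[...,0]>4)&(h[...,0]<14)&(h[...,1]>130)&(h[...,2]>120)).astype(np.uint8);wh[:165]=0;wh[250:]=0;wh[:,:380]=0;wh[:,460:]=0
k=max(cv2.findContours(wh,cv2.RETR_EXTERNAL,cv2.CHAIN_APPROX_NONE)[0],key=cv2.contourArea)
print("wheel ell",cv2.fitEllipse(k),plane(c,[cv2.fitEllipse(k)[0]],50))
save("crop",cv2.resize(np.hstack([p[213:303,196:286],p[163:253,372:462]]),None,fx=4,fy=4,interpolation=cv2.INTER_CUBIC))
E
```

```text
red 241 258 (array([476.88136603, 167.53264333]), np.float64(57.42261063539224)) depth z med 16.972642091670878
red 206 348 (array([281.79918866, 246.0445064 ]), np.float64(77.72091971530274)) depth z med 15.308532567909879
knob 92 [476.8 167.1  78.3] [476.8 166.7  78.7] [19.46337773 21.17030584] 
collar 206 [476.2 166.5  40.9] [474.9 164.4  40.7] [44.03028989 43.82994596] 
rim 204 [ 571.4 -224.    67.8] [ 570.  -225.1   68. ] [101.09233838 102.92933915] (array([ 571.79051642, -222.56263891]), np.float64(49.630469274307885))
wheel 573 [ 573.3 -222.6   46.3] [ 573.4 -222.5   46.3] [53.54091679 53.91831994] 
wheel ell ((416.7212219238281, 207.90858459472656), (38.416595458984375, 39.84402847290039), 123.03009033203125) [[ 571.72110439 -222.33526459   50.        ]]
```

View pics/crop.png

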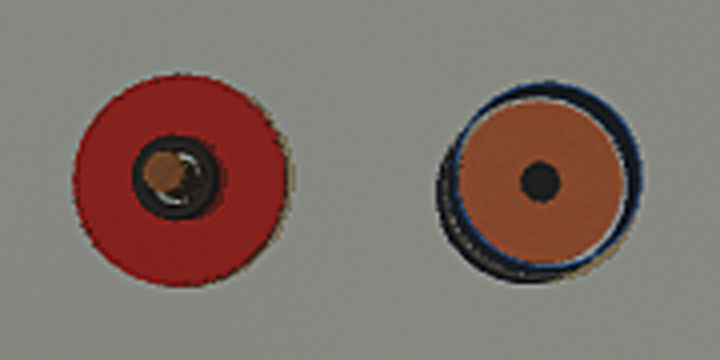

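The crop confirms it: the small lid has a wooden knob inside the black collar, and the blue tin has the reddish wheels. Measured heights (knob 78.7, collar 40.9, rim 68, lid radius 57.4) match the given sizes. Moving above the knob.

```bash
python3 -m pendant '[[[20,-42,0],[0,0,0]],[[20,-42,0],[0,0,0]],[[15,-30,0],[0,0,0]],[[15,-30,0],[0,0,0]],[[15,-30,0],[0,0,0]],[[15,-30,0],[0,0,0]],[[15,-30,0],[0,0,0]],[[15,-30,0],[0,0,0]],[[15,-30,0],[0,0,0]],[[15,-30,0],[0,0,0]]]' 1
python3 -m pendant '[[[15,-30,0],[0,0,0]],[[15,-30,0],[0,0,0]],[[11,-37,0],[0,0,0]],[[0,0,0],[0,0,0]],[[0,0,0],[0,0,0]],[[0,0,0],[0,0,0]]]'
python3 - <<'E'
from h import *
s=telemetry.get_state();print(s["tcp_pos"],s["q"],s["force"],R.from_quat(s["ee_rot"][[1,2,3,0]]).as_matrix())
c,p,d=cam("wrist");print(c);save("w1",p);X=cloud(c,d);np.savez("w1.npz",p=p,d=d,X=X)
for a,b in((70,90),(35,48),(12,24)):
    m=(X[...,2]>a)&(X[...,2]<b)&(abs(X[...,0]-477)<70)&(abs(X[...,1]-167)<70)&(d>0)
    S=X[m];print(len(S),S.mean(0) if len(S) else "",S.min(0),S.max(0))
E
```

```text
time: 0.93
tcp_pos: [432.2, 271.4, 226.5]
ee_rot: [-0.0, 0.218, 0.976, -0.0]
force: [0.4, 0.6, 0.3]
grip_width: 1.001
time: 1.43
tcp_pos: [472.6, 176.4, 226.5]
ee_rot: [-0.0, 0.218, 0.976, 0.0]
force: [-0.1, 0.0, 0.3]
grip_width: 1.0
[472.58353923 176.44675846 226.51377376] [-0.17588327  0.22195995 -0.26781359  1.91463818  0.06790507  1.01415747
  0.65821269] [-0.08164727  0.00826072  0.34438296] [[-9.05085569e-01  4.25228925e-01 -6.89017876e-04]
 [ 4.25228749e-01  9.05085829e-01  3.91261504e-04]
 [ 7.89996024e-04  6.11349314e-05 -9.99999686e-01]]
{'intrinsics': array([[397.59137693,   0.        , 318.51586609],
       [  0.        , 397.59137693, 228.61816212],
       [  0.        ,   0.        ,   1.        ]]), 'xyz': array([401.96552111, 208.57068796, 385.13284752]), 'attitude': array([0.12269003, 0.83519774, 0.53032817, 0.07838317])}
628 [474.37313579 169.94363689  79.96861054] [464.41220667 158.61129128  70.9604008 ] [485.85590786 180.48475306  82.92082219]
1073 [470.84806981 171.91625618  42.06392321] [452.82590551 147.30238737  35.1757695 ] [497.66707955 192.22996265  47.70667743]
9905 [472.47386098 170.94957067  18.52729348] [416.68775047 110.61652643  12.05320796] [534.1157815  228.36219167  23.88702964]
```

View pics/w1.png

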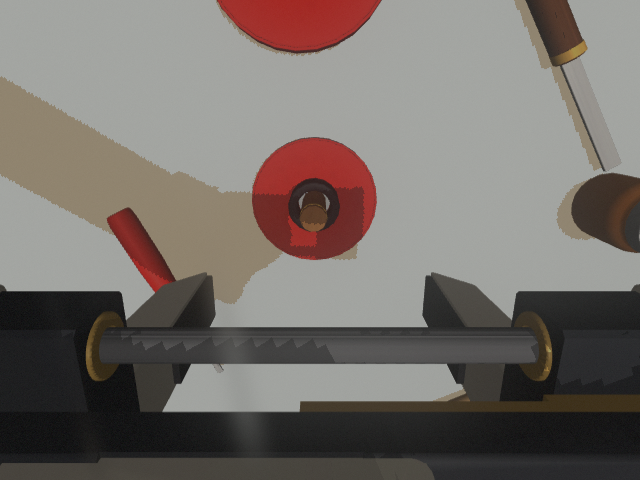

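The wrist view shows the knob at (314,215), between the jaws, with the small lid around it. The two cameras agree to about 2.5 mm, averaging (476, 168.4). Descending.

```bash
python3 -m pendant '[[[3.4,-8,0],[0,0,0]],[[0,0,-25],[0,0,0]],[[0,0,-25],[0,0,0]],[[0,0,-25],[0,0,0]],[[0,0,-25],[0,0,0]],[[0,0,-25],[0,0,0]],[[0,0,-20],[0,0,0]],[[0,0,-15],[0,0,0]],[[0,0,-10],[0,0,0]],[[0,0,0],[0,0,0]]]' 
python3 - <<'E'
from h import *
s=telemetry.get_state();print(s["tcp_pos"],s["force"])
c,p,d=cam("wrist");X=cloud(c,d)
for a,b in((77,86),(38,46),(14,22)):
    m=(X[...,2]>a)&(X[...,2]<b)&(abs(X[...,0]-476)<70)&(abs(X[...,1]-168)<70)&(d>0)
    S=X[m]
    if len(S): print(len(S),S.mean(0),S.min(0),S.max(0))
E
```

```text
time: 2.32
tcp_pos: [474.6, 168.3, 54.7]
ee_rot: [-0.002, 0.217, 0.976, -0.001]
force: [0.1, -0.5, 0.2]
grip_width: 1.002
[474.61179139 168.30477217  54.72824913] [ 0.0915598  -0.50761056  0.22885523]
2958 [468.58490567 171.21320829  80.94895495] [437.92125768 114.51665481  77.0021191 ] [495.49693396 229.21256071  85.99946073]
3427 [468.92397897 172.2447149   42.17745355] [452.40772997 146.78546018  38.00229533] [496.43392961 192.16711889  45.94638298]
25156 [461.98421517 175.31148294  18.5441498 ] [416.49568618 110.35709256  14.01256628] [528.35462496 228.21585436  21.978296  ]
```

```bash
python3 -m pendant '[[[0,0,0],[0,0,0]],[[0,0,0],[0,0,0]],[[0,0,0],[0,0,0]],[[0,0,0],[0,0,0]],[[0,0,0],[0,0,0]],[[0,0,0],[0,0,0]],[[0,0,0],[0,0,0]],[[0,0,0],[0,0,0]]]' -1
python3 -m pendant '[[[0,0,2],[0,0,0]],[[0,0,4],[0,0,0]],[[0,0,6],[0,0,0]],[[0,0,8],[0,0,0]],[[0,0,10],[0,0,0]],[[0,0,10],[0,0,0]],[[0,0,8],[0,0,0]],[[0,0,4],[0,0,0]],[[0,0,0],[0,0,0]],[[0,0,0],[0,0,0]]]'
```

```text
time: 3.03
tcp_pos: [476.4, 168.2, 56.8]
ee_rot: [0.0, 0.218, 0.976, 0.0]
force: [-0.7, 0.0, -0.7]
grip_width: 0.469
time: 3.87
tcp_pos: [476.5, 168.1, 109.0]
ee_rot: [0.0, 0.218, 0.976, 0.0]
force: [0.3, -0.1, -4.3]
grip_width: 0.229
```

The fingers were still closing when I began the lift, so the hold may be high on the knob. Checking.

```bash
python3 - <<'E'
from h import *
s=telemetry.get_state();print(s["tcp_pos"],s["force"],s["torque"],s["grip_width"])
c,p,d=cam("scene");X=cloud(c,d)
h=cv2.cvtColor(p,cv2.COLOR_RGB2HSV);red=((h[...,0]<6)|(h[...,0]>174))&(h[...,1]>150)&(h[...,2]>60)
m=red&(abs(X[...,0]-476)<70)&(abs(X[...,1]-168)<70)
S=X[m];print(len(S),np.percentile(S,[2,50,98],axis=0))
v,u=np.nonzero(m);cu,cv=int(u.mean()),int(v.mean());print(cu,cv)
save("s1",cv2.resize(p[cv-60:cv+40,cu-60:cu+60],None,fx=5,fy=5,interpolation=cv2.INTER_CUBIC))
E
```

```text
[476.49554481 168.14931692 109.02880637] [ 0.33607497 -0.08047951 -4.33815928] [-0.02570535  0.03071485  0.01756607] 0.22863021131923814
758 [[423.92369765 113.3408879   53.06338391]
 [489.77608252 152.32351952  56.79696751]
 [531.29523963 216.63001263  61.89762097]]
347 202
```

View pics/s1.png

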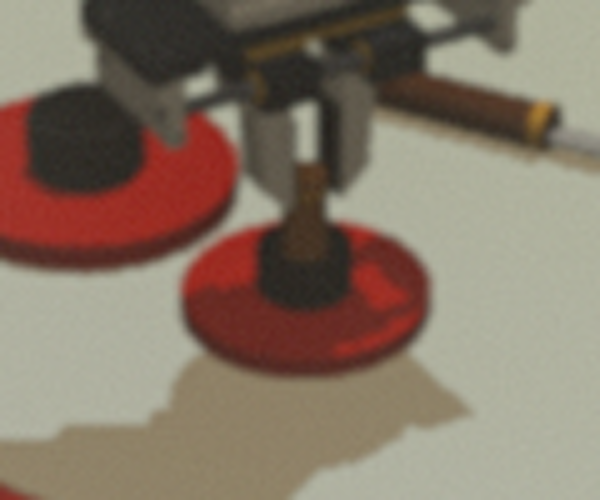

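The lids are held but only about 10 mm of knob is gripped. I'll set them back down gently on the table and regrip deeper.

```bash
python3 -m pendant '[[[0,0,-8],[0,0,0]],[[0,0,-10],[0,0,0]],[[0,0,-8],[0,0,0]],[[0,0,-5],[0,0,0]],[[0,0,-2],[0,0,0]],[[0,0,-1],[0,0,0]],[[0,0,0],[0,0,0]],[[0,0,0],[0,0,0]]]'
python3 -m pendant '[[[0,0,-1],[0,0,0]],[[0,0,-1],[0,0,0]],[[0,0,0],[0,0,0]],[[0,0,0],[0,0,0]]]'
python3 -m pendant '[[[0,0,-1],[0,0,0]],[[0,0,0],[0,0,0]],[[0,0,0],[0,0,0]]]'
```

```text
time: 4.58
tcp_pos: [476.6, 168.3, 74.8]
ee_rot: [0.0, 0.218, 0.976, 0.0]
force: [-0.7, -0.2, -4.3]
grip_width: 0.229
time: 4.92
tcp_pos: [476.4, 168.2, 72.8]
ee_rot: [0.0, 0.218, 0.976, 0.0]
force: [-0.2, 0.7, -4.1]
grip_width: 0.227
time: 5.17
tcp_pos: [476.3, 168.2, 71.7]
ee_rot: [-0.0, 0.218, 0.976, -0.0]
force: [0.2, 0.0, -5.2]
grip_width: 0.225
```

```bash
for i in 1 2; do python3 -m pendant '[[[0,0,-0.7],[0,0,0]],[[0,0,-0.3],[0,0,0]],[[0,0,0],[0,0,0]],[[0,0,0],[0,0,0]]]'; done
```

```text
time: 5.5
tcp_pos: [476.3, 168.2, 70.7]
ee_rot: [-0.0, 0.218, 0.976, -0.0]
force: [-0.0, 0.1, -4.7]
grip_width: 0.226
time: 5.83
tcp_pos: [476.7, 168.5, 70.0]
ee_rot: [0.0, 0.218, 0.976, 0.0]
force: [-0.1, 0.8, -2.1]
grip_width: 0.229
```

Contact is beginning (−4.7 → −2.1 N). One more millimetre, then release.

```bash
python3 -m pendant '[[[0,0,-0.6],[0,0,0]],[[0,0,0],[0,0,0]],[[0,0,0],[0,0,0]]]'
python3 -m pendant '[[[0,0,0],[0,0,0]],[[0,0,0],[0,0,0]],[[0,0,0],[0,0,0]],[[0,0,0],[0,0,0]]]' -0.3
python3 -m pendant '[[[0,0,-4],[0,0,0]],[[0,0,-5],[0,0,0]],[[0,0,-4],[0,0,0]],[[0,0,-1.5],[0,0,0]],[[0,0,0],[0,0,0]],[[0,0,0],[0,0,0]]]'
```

```text
time: 6.08
tcp_pos: [477.0, 168.8, 69.7]
ee_rot: [0.001, 0.217, 0.976, 0.001]
force: [0.2, 2.5, 2.8]
grip_width: 0.227
time: 6.42
tcp_pos: [476.2, 167.8, 68.9]
ee_rot: [-0.0, 0.218, 0.976, -0.0]
force: [0.4, -0.5, -1.0]
grip_width: 0.35
time: 6.92
tcp_pos: [476.2, 168.2, 54.4]
ee_rot: [-0.0, 0.218, 0.976, -0.0]
force: [0.4, -0.0, 0.1]
grip_width: 0.351
```

```bash
python3 -m pendant '[[[0,0,0.3],[0,0,0]],[[0,0,0],[0,0,0]],[[0,0,0],[0,0,0]],[[0,0,0],[0,0,0]],[[0,0,0],[0,0,0]],[[0,0,0],[0,0,0]],[[0,0,0],[0,0,0]],[[0,0,0],[0,0,0]]]' -1
python3 -m pendant '[[[0,0,2],[0,0,0]],[[0,0,3],[0,0,0]],[[0,0,5],[0,0,0]],[[0,0,8],[0,0,0]],[[0,0,12],[0,0,0]],[[0,0,12],[0,0,0]],[[0,0,8],[0,0,0]],[[0,0,4],[0,0,0]],[[0,0,0],[0,0,0]],[[0,0,0],[0,0,0]]]'
python3 - <<'E'
from h import *
s=telemetry.get_state();print(s["tcp_pos"],s["force"],s["torque"],s["grip_width"])
c,p,d=cam("scene");X=cloud(c,d)
h=cv2.cvtColor(p,cv2.COLOR_RGB2HSV);red=((h[...,0]<6)|(h[...,0]>174))&(h[...,1]>150)&(h[...,2]>60)
m=red&(abs(X[...,0]-476)<70)&(abs(X[...,1]-168)<70)
S=X[m];print(len(S),np.percentile(S,[2,50,98],axis=0))
T=S[abs(S[:,2]-np.median(S[:,2]))<5];print("tilt",np.linalg.lstsq(np.c_[T[:,:2]-T[:,:2].mean(0),np.ones(len(T))],T[:,2],rcond=None)[0])
save("s2",cv2.resize(p[130:250,280:420],None,fx=5,fy=5,interpolation=cv2.INTER_CUBIC))
E
```

```text
time: 7.58
tcp_pos: [476.9, 168.8, 55.2]
ee_rot: [0.0, 0.217, 0.976, 0.001]
force: [1.0, 3.7, 0.2]
grip_width: 0.231
time: 8.42
tcp_pos: [476.3, 168.0, 109.0]
ee_rot: [0.0, 0.218, 0.976, -0.0]
force: [-1.1, 1.1, -5.1]
grip_width: 0.232
[476.25835803 167.95283207 108.96576891] [-1.08045075  1.10686163 -5.13825364] [ 0.02590842 -0.0515848   0.00715379] 0.23151905673419784
761 [[420.87474509 111.63295463  67.27668648]
 [488.48560941 150.58832491  71.18910609]
 [530.03204082 215.36244838  75.47517192]]
tilt [-5.21582759e-04  1.57460158e-03  7.11528386e+01]
```

View pics/s2.png

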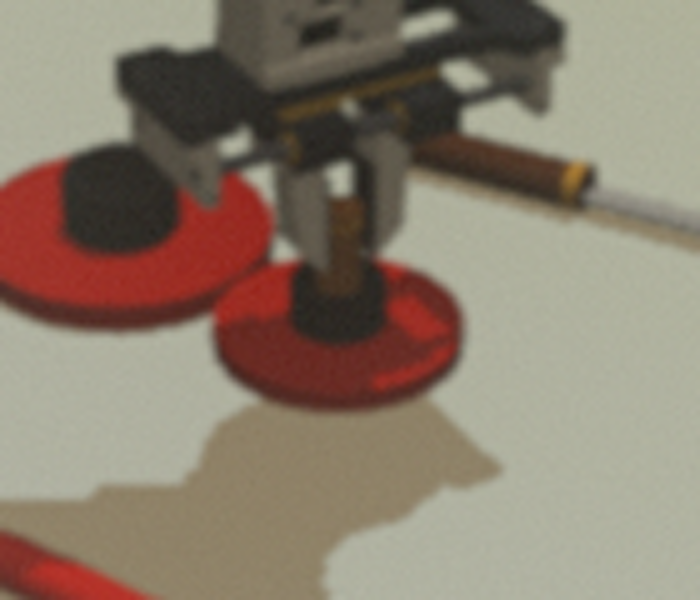

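Lids are level (tilt <0.1°) and gripped deep on the knob. Raise and carry to the tin.

```bash
python3 -m pendant '[[[0,0,5],[0,0,0]],[[0,0,10],[0,0,0]],[[0,0,12],[0,0,0]],[[0,0,12],[0,0,0]],[[2,-8,9],[0,0,0]],[[4,-16,2],[0,0,0]],[[6,-24,0],[0,0,0]],[[6,-24,0],[0,0,0]],[[6,-25,0],[0,0,0]],[[6,-25,0],[0,0,0]]]'
python3 -m pendant '[[[6,-25,0],[0,0,0]],[[6,-25,0],[0,0,0]],[[6,-25,0],[0,0,0]],[[6,-25,0],[0,0,0]],[[6,-25,0],[0,0,0]],[[6,-25,0],[0,0,0]],[[6,-25,0],[0,0,0]],[[6,-25,0],[0,0,0]],[[6,-24,0],[0,0,0]],[[6,-23,0],[0,0,0]]]'
python3 -m pendant '[[[5,-19,0],[0,0,0]],[[4,-17,0],[0,0,0]],[[2,-10,0],[0,0,0]],[[0,0,0],[0,0,0]],[[0,0,0],[0,0,0]],[[0,0,0],[0,0,0]]]'
cat > m.py <<'E'
from h import *
s=telemetry.get_state();print(s["tcp_pos"],s["force"],s["torque"],s["grip_width"])
for n in("top","scene"):
    c,p,d=cam(n);save(n+"_"+str(round(s["time"],2)),p);X=cloud(c,d)
    h=cv2.cvtColor(p,cv2.COLOR_RGB2HSV);red=((h[...,0]<4)|(h[...,0]>174))&(h[...,1]>150)&(h[...,2]>60)
    m=red&(abs(X[...,0]-571.8)<80)&(abs(X[...,1]+222.5)<80)&(X[...,2]>60)
    S=X[m];zt=np.median(S[:,2]);print(n,len(S),np.percentile(S,[1,50,99],axis=0).round(1).tolist())
    k=np.vstack(cv2.findContours(m.astype(np.uint8),cv2.RETR_EXTERNAL,cv2.CHAIN_APPROX_NONE)[0])[:,0]
    P=plane(c,cv2.convexHull(k)[:,0],zt)
    from scipy.optimize import least_squares
    f=least_squares(lambda x:np.hypot(P[:,0]-x[0],P[:,1]-x[1])-59,P[:,:2].mean(0),loss="soft_l1");print(" circ",f.x,np.abs(f.fun).max())
    T=S[abs(S[:,2]-zt)<5];print(" tilt",np.linalg.lstsq(np.c_[T[:,:2]-T[:,:2].mean(0),np.ones(len(T))],T[:,2],rcond=None)[0].round(4))
E
python3 m.py
```

```text
time: 9.3
tcp_pos: [506.5, 44.4, 159.5]
ee_rot: [0.0, 0.218, 0.976, -0.0]
force: [0.4, -0.8, -4.0]
grip_width: 0.233
time: 10.13
tcp_pos: [565.9, -203.2, 159.2]
ee_rot: [-0.0, 0.218, 0.976, -0.0]
force: [0.4, 0.3, -4.3]
grip_width: 0.23
time: 10.63
tcp_pos: [577.1, -245.0, 158.8]
ee_rot: [-0.001, 0.217, 0.976, 0.001]
force: [-0.3, 0.4, -3.4]
grip_width: 0.236
[ 577.10698863 -244.99110398  158.7604557 ] [-0.2645641   0.37200978 -3.4178087 ] [ 0.09418764  0.00291141 -0.0525718 ] 0.23588805901360937
top 1083 [[520.1, -287.5, 115.9], [550.1, -226.2, 120.9], [629.9, -189.9, 126.3]]
 circ [ 576.90984019 -246.82591702] 3.12371668675128
 tilt [-3.700000e-03  4.900000e-03  1.209378e+02]
scene 1534 [[522.6, -300.5, 115.0], [593.7, -260.0, 121.1], [633.3, -191.6, 125.1]]
 circ [ 580.3589058  -247.44059727] 97.14762037116381
 tilt [-4.300000e-03  4.800000e-03  1.210171e+02]
```

I overshot in y by my row total; correcting by about (−5, +24).

```bash
python3 -m pendant '[[[-2,8,0],[0,0,0]],[[-2,10,0],[0,0,0]],[[-1,5,0],[0,0,0]],[[0,0.5,0],[0,0,0]],[[0,0,0],[0,0,0]],[[0,0,0],[0,0,0]],[[0,0,0],[0,0,0]]]'
sed -i 's/,loss="soft_l1"/,loss="cauchy",f_scale=0.7/; s/np.abs(f.fun).max()/np.median(np.abs(f.fun))/' m.py
cat >> m.py <<'E'
    if n=="scene": # tin in scene view from first image: blue/wheels
        z=np.load("scene0.npz");X0=cloud(c,z["d"]);Q=X0.reshape(-1,3)
        Q=Q[(np.hypot(Q[:,0]-571.8,Q[:,1]+222.5)<60)&(Q[:,2]>64)&(Q[:,2]<78)]
        A=np.c_[2*Q[:,:2],np.ones(len(Q))];print(" tin scene",np.linalg.lstsq(A,(Q[:,:2]**2).sum(1),rcond=None)[0][:2],Q.mean(0),len(Q),(Q.min(0)+Q.max(0))/2)
E
python3 m.py
```

```text
time: 11.32
tcp_pos: [572.4, -223.9, 159.0]
ee_rot: [0.0, 0.218, 0.976, -0.0]
force: [-0.9, 0.1, -5.1]
grip_width: 0.228
[ 572.38186871 -223.86494185  159.0375905 ] [-0.92552656  0.12566946 -5.05545539] [-0.00854408  0.0202819   0.00111547] 0.2283835330361351
top 1048 [[516.0, -261.3, 116.5], [544.9, -204.0, 121.2], [624.7, -168.8, 126.3]]
 circ [ 572.34289815 -225.71653001] 0.6553227205933396
 tilt [-2.900000e-03  2.000000e-03  1.211585e+02]
scene 1487 [[517.2, -280.1, 115.2], [588.8, -239.2, 121.2], [628.1, -170.4, 245.2]]
 circ [ 576.84565252 -228.54840271] 2.7573513048152662
 tilt [-5.000000e-04  2.600000e-03  1.211844e+02]
 tin scene [ 571.73544425 -221.47367836] [ 573.92490975 -222.08503745   67.71035522] 355 [ 571.21368071 -222.3330599    68.87528501]
```

```bash
python3 -m pendant '[[[-0.9,1.9,-4],[0,0,0]],[[0,0,-8],[0,0,0]],[[0,0,-8],[0,0,0]],[[0,0,-6],[0,0,0]],[[0,0,-3],[0,0,0]],[[0,0,-1],[0,0,0]],[[0,0,0],[0,0,0]],[[0,0,0],[0,0,0]]]'
python3 -m pendant '[[[0,0,-1.5],[0,0,0]],[[0,0,-1.5],[0,0,0]],[[0,0,-1.5],[0,0,0]],[[0,0,-1],[0,0,0]],[[0,0,0],[0,0,0]],[[0,0,0],[0,0,0]]]'
python3 -m pendant '[[[0,0,-1.5],[0,0,0]],[[0,0,-1.5],[0,0,0]],[[0,0,-1],[0,0,0]],[[0,0,0],[0,0,0]],[[0,0,0],[0,0,0]]]'; python3 m.py
```

```text
time: 12.08
tcp_pos: [571.6, -221.5, 129.0]
ee_rot: [0.0, 0.218, 0.976, -0.0]
force: [-0.2, 0.4, -4.8]
grip_width: 0.233
time: 12.58
tcp_pos: [571.4, -221.4, 123.4]
ee_rot: [-0.0, 0.218, 0.976, 0.0]
force: [0.9, 0.0, -4.2]
grip_width: 0.233
time: 13.0
tcp_pos: [571.3, -221.4, 119.3]
ee_rot: [-0.0, 0.218, 0.976, 0.0]
force: [-0.4, 1.0, -4.4]
grip_width: 0.235
[ 571.34314171 -221.3704222   119.27835141] [-0.35805847  0.95574361 -4.41671252] [-0.00864928  0.01099879  0.00770965] 0.23512780700885236
top 956 [[514.7, -258.2, 76.2], [543.8, -201.5, 81.5], [623.0, -166.1, 86.3]]
 circ [ 571.02456439 -223.77225499] 0.5445357921656111
 tilt [-1.20000e-03  1.00000e-04  8.14899e+01]
scene 1435 [[517.0, -277.8, 76.7], [587.3, -236.5, 81.6], [627.3, -169.1, 106.4]]
 circ [ 575.36576668 -222.57474985] 1.4269875969643522
 tilt [-1.90000e-03  5.70000e-03  8.15027e+01]
 tin scene [ 571.73544425 -221.47367836] [ 573.92490975 -222.08503745   67.71035522] 355 [ 571.21368071 -222.3330599    68.87528501]
```

The disc is 6 mm inside the mouth with no contact, and the lid is level. Keep lowering.

```bash
python3 -m pendant '[[[0,0,-1.5],[0,0,0]],[[0,0,-1.5],[0,0,0]],[[0,0,-1.5],[0,0,0]],[[0,0,-1.5],[0,0,0]],[[0,0,0],[0,0,0]],[[0,0,0],[0,0,0]]]'
for i in 1 2 3; do python3 -m pendant '[[[0,0,-1],[0,0,0]],[[0,0,-0.5],[0,0,0]],[[0,0,0],[0,0,0]],[[0,0,0],[0,0,0]]]'; done
```

```text
time: 13.6
tcp_pos: [571.3, -221.4, 113.2]
ee_rot: [-0.0, 0.218, 0.976, 0.0]
force: [-0.6, 0.7, -4.8]
grip_width: 0.234
time: 13.93
tcp_pos: [571.4, -221.4, 111.9]
ee_rot: [-0.0, 0.218, 0.976, 0.0]
force: [0.8, 0.7, -4.2]
grip_width: 0.232
time: 14.27
tcp_pos: [571.7, -221.5, 110.7]
ee_rot: [0.0, 0.218, 0.976, -0.0]
force: [0.4, -0.6, -1.8]
grip_width: 0.233
time: 14.6
tcp_pos: [571.4, -221.4, 108.9]
ee_rot: [-0.0, 0.218, 0.976, 0.0]
force: [-0.1, -1.0, -3.2]
grip_width: 0.235
```

The outer lid is seated on the rim (at about 111, as predicted). Now feeling for the wheels.

```bash
for i in 1 2 3; do python3 -m pendant '[[[0,0,-0.5],[0,0,0]],[[0,0,-0.5],[0,0,0]],[[0,0,0],[0,0,0]],[[0,0,0],[0,0,0]]]'|grep -E 'tcp|force'; done
```

```text
tcp_pos: [571.4, -221.4, 107.9]
force: [0.2, -0.1, -2.6]
tcp_pos: [571.4, -221.4, 106.9]
force: [1.0, -0.2, -2.4]
tcp_pos: [571.4, -221.4, 105.9]
force: [-0.4, -1.5, -2.3]
```

```bash
python3 -m pendant '[[[0,0,-0.5],[0,0,0]],[[0,0,-0.5],[0,0,0]],[[0,0,0],[0,0,0]],[[0,0,0],[0,0,0]]]'|grep -E 'tcp|force'
```

```text
tcp_pos: [571.4, -221.4, 104.9]
force: [-1.1, -0.1, -3.2]
```

```bash
python3 -m pendant '[[[0,0,-0.5],[0,0,0]],[[0,0,-0.3],[0,0,0]],[[0,0,0],[0,0,0]],[[0,0,0],[0,0,0]]]'|grep -E 'tcp|force'
```

```text
tcp_pos: [571.4, -221.4, 104.1]
force: [1.0, -0.6, -2.1]
```

```bash
python3 -m pendant '[[[0,0,-0.5],[0,0,0]],[[0,0,0],[0,0,0]],[[0,0,0],[0,0,0]]]'|grep -E 'tcp|force'
```

```text
tcp_pos: [571.4, -221.4, 103.6]
force: [0.1, 0.4, -2.4]
```

```bash
python3 -m pendant '[[[0,0,-0.5],[0,0,0]],[[0,0,0],[0,0,0]],[[0,0,0],[0,0,0]]]'|grep -E 'tcp|force'
```

```text
tcp_pos: [571.4, -221.4, 103.1]
force: [-0.1, -0.4, -2.4]
```

```bash
python3 -m pendant '[[[0,0,-0.5],[0,0,0]],[[0,0,0],[0,0,0]],[[0,0,0],[0,0,0]]]'|grep -E 'tcp|force'
```

```text
tcp_pos: [571.4, -221.4, 102.6]
force: [-0.1, 0.7, -2.7]
```

```bash
python3 -m pendant '[[[0,0,-0.5],[0,0,0]],[[0,0,0],[0,0,0]],[[0,0,0],[0,0,0]]]'|grep -E 'tcp|force'
```

```text
tcp_pos: [571.5, -221.4, 102.2]
force: [-0.0, 0.2, -2.3]
```

```bash
python3 -m pendant '[[[0,0,-0.3],[0,0,0]],[[0,0,0],[0,0,0]],[[0,0,0],[0,0,0]]]'|grep -E 'tcp|force'
```

```text
tcp_pos: [571.6, -221.3, 102.1]
force: [0.3, 1.0, 1.0]
```

Contact felt: the force went from −2.4 to +1.0 N at TCP 102.1 (wheels about 23 mm below the rim, agreeing with the camera's 22). Hold, confirm, release.

```bash
python3 -m pendant '[[[0,0,-0.1],[0,0,0]],[[0,0,0],[0,0,0]],[[0,0,0],[0,0,0]]]'|grep -E 'tcp|force'
python3 -m pendant '[[[0,0,0],[0,0,0]],[[0,0,0],[0,0,0]],[[0,0,0],[0,0,0]],[[0,0,0],[0,0,0]],[[0,0,0],[0,0,0]],[[0,0,0],[0,0,0]],[[0,0,0],[0,0,0]],[[0,0,0],[0,0,0]],[[0,0,0],[0,0,0]],[[0,0,0],[0,0,0]]]' 1
python3 -m pendant '[[[0,0,0],[0,0,0]],[[0,0,0],[0,0,0]],[[0,0,0],[0,0,0]]]'
python3 - <<'E'
from h import *
s=telemetry.get_state();print(s["tcp_pos"],s["force"],s["grip_width"])
c,p,d=cam("scene");save("rel",cv2.resize(p[230:380,180:360],None,fx=4,fy=4,interpolation=cv2.INTER_CUBIC))
c,p,d=cam("wrist");X=cloud(c,d)
for a,b in((118,135),(94,101),(70,78)):
    m=(X[...,2]>a)&(X[...,2]<b)&(np.hypot(X[...,0]-571.5,X[...,1]+221.5)<(16 if a>100 else 28 if a>90 else 62))&(d>0)
    S=X[m]
    if len(S): print(len(S),np.median(S,0),np.percentile(S,[1,99],axis=0).tolist())
E
```

```text
tcp_pos: [571.6, -221.3, 102.1]
force: [-1.3, 1.9, 3.4]
time: 18.6
tcp_pos: [571.5, -221.4, 101.7]
ee_rot: [0.0, 0.218, 0.976, 0.0]
force: [0.1, 0.2, 0.7]
grip_width: 0.908
time: 18.85
tcp_pos: [571.4, -221.4, 101.7]
ee_rot: [-0.0, 0.218, 0.976, 0.0]
force: [-1.0, -0.6, 0.0]
grip_width: 0.996
[ 571.44058369 -221.39020873  101.73567232] [-9.63266143e-01 -5.85881992e-01  8.16112878e-05] 0.9957735395896902
2004 [ 565.30716915 -219.05421972  127.22049372] [[559.1560560931285, -230.42150488498217, 118.80959336706664], [575.156814189466, -210.75583972999232, 128.68139902554938]]
3759 [ 561.41428086 -214.78644826   98.32888924] [[547.9608656093245, -242.86989581903947, 94.43850600146266], [589.607531024596, -199.67020419174912, 100.18781120041079]]
26379 [ 550.50352431 -207.24795078   74.56858805] [[513.9972395777054, -275.44553510230674, 73.00642381974541], [617.0209190170656, -165.75245236134472, 76.07406691208345]]
```

View pics/rel.png

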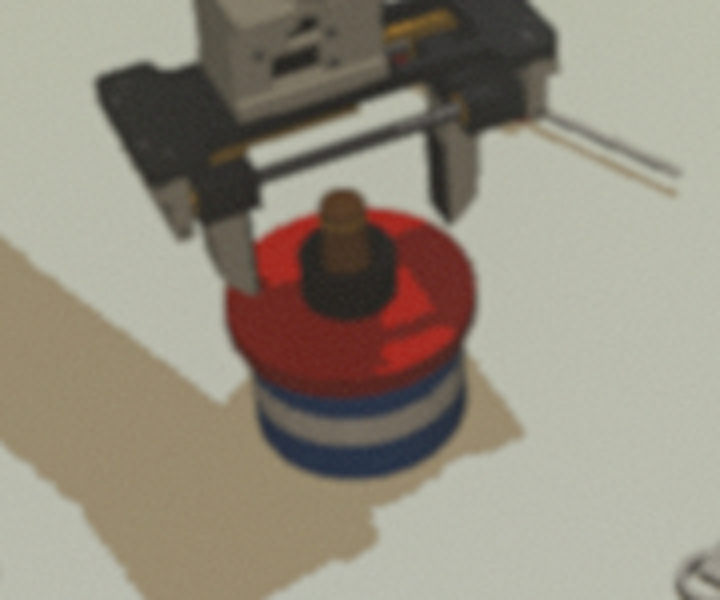

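The lid sits level on the tin, knob upright at crop (343,205), fingers well clear. Lowering to the collar (TCP about 76.7) and closing with enough time.

```bash
python3 -m pendant '[[[0,0,-5],[0,0,0]],[[0,0,-7],[0,0,0]],[[0,0,-6],[0,0,0]],[[0,0,-4],[0,0,0]],[[0,0,-2],[0,0,0]],[[0,0,-0.8],[0,0,0]],[[0,0,0],[0,0,0]],[[0,0,0],[0,0,0]]]'
python3 -m pendant '[[[0,0,0],[0,0,0]],[[0,0,0],[0,0,0]],[[0,0,0],[0,0,0]],[[0,0,0],[0,0,0]],[[0,0,0],[0,0,0]],[[0,0,0],[0,0,0]],[[0,0,0],[0,0,0]],[[0,0,0],[0,0,0]],[[0,0,0],[0,0,0]],[[0,0,0],[0,0,0]]]' -1
python3 -m pendant '[[[0,0,0],[0,0,0]],[[0,0,0],[0,0,0]],[[0,0,0],[0,0,0]],[[0,0,0],[0,0,0]],[[0,0,0],[0,0,0]]]'; python3 m.py
```

```text
time: 19.62
tcp_pos: [571.6, -221.4, 77.0]
ee_rot: [0.0, 0.218, 0.976, -0.0]
force: [0.5, -0.3, 0.1]
grip_width: 1.002
time: 20.45
tcp_pos: [571.4, -221.4, 76.9]
ee_rot: [-0.0, 0.218, 0.976, 0.0]
force: [0.3, 1.1, -0.5]
grip_width: 0.49
time: 20.87
tcp_pos: [571.4, -221.4, 76.9]
ee_rot: [-0.0, 0.218, 0.976, 0.0]
force: [0.8, 0.4, 0.9]
grip_width: 0.484
[ 571.44998524 -221.37731937   76.93325844] [0.76473093 0.41901775 0.9434983 ] [0.04521513 0.05643778 0.0007875 ] 0.483627468860708
top 733 [[514.0, -250.5, 68.6], [539.9, -203.8, 73.5], [612.3, -166.7, 78.1]]
 circ [ 571.64064844 -223.36391811] 0.2435291418923029
 tilt [ 5.40000e-03 -9.70000e-03  7.33797e+01]
scene 1136 [[520.2, -278.9, 66.6], [595.8, -244.7, 73.4], [627.8, -171.1, 277.8]]
 circ [ 572.41725062 -226.93551269] 1.3934146394162852
 tilt [-2.2000e-03  5.1000e-03  7.3381e+01]
 tin scene [ 571.73544425 -221.47367836] [ 573.92490975 -222.08503745   67.71035522] 355 [ 571.21368071 -222.3330599    68.87528501]
```

Firm grip on the collar. Lift straight up, slowly at first.

```bash
python3 -m pendant '[[[0,0,1],[0,0,0]],[[0,0,2],[0,0,0]],[[0,0,2],[0,0,0]],[[0,0,3],[0,0,0]],[[0,0,3],[0,0,0]],[[0,0,3],[0,0,0]],[[0,0,1],[0,0,0]],[[0,0,0],[0,0,0]],[[0,0,0],[0,0,0]]]'; python3 m.py
```

```text
time: 21.72
tcp_pos: [571.5, -221.4, 92.1]
ee_rot: [0.0, 0.218, 0.976, -0.0]
force: [0.1, 0.8, -2.5]
grip_width: 0.488
[ 571.49260454 -221.41933242   92.06169606] [ 0.08514648  0.76259816 -2.54505097] [ 0.01727433 -0.01303742 -0.06332274] 0.48770077091547687
top 757 [[514.1, -252.5, 83.5], [539.9, -204.2, 88.4], [611.8, -166.8, 93.4]]
 circ [ 571.46230265 -223.70223321] 0.4619499343205078
 tilt [-6.00000e-03  1.00000e-04  8.84761e+01]
scene 1137 [[519.6, -278.6, 81.6], [595.6, -244.5, 88.3], [628.0, -171.6, 342.4]]
 circ [ 574.92526091 -225.5487285 ] 2.353368579647107
 tilt [-3.90000e-03  1.10000e-03  8.83126e+01]
 tin scene [ 571.73544425 -221.47367836] [ 573.92490975 -222.08503745   67.71035522] 355 [ 571.21368071 -222.3330599    68.87528501]
```

The load is only the outer lid (about 1.8–2.5 N), lid level, no side force. Continue up to a total lift of 100 mm.

```bash
python3 -m pendant '[[[0,0,4],[0,0,0]],[[0,0,6],[0,0,0]],[[0,0,7],[0,0,0]],[[0,0,7],[0,0,0]],[[0,0,7],[0,0,0]],[[0,0,7],[0,0,0]],[[0,0,7],[0,0,0]],[[0,0,7],[0,0,0]],[[0,0,7],[0,0,0]],[[0,0,7],[0,0,0]]]'
python3 -m pendant '[[[0,0,7],[0,0,0]],[[0,0,6],[0,0,0]],[[0,0,4],[0,0,0]],[[0,0,2],[0,0,0]],[[0,0,0],[0,0,0]],[[0,0,0],[0,0,0]],[[0,0,0],[0,0,0]],[[0,0,0],[0,0,0]]]'; python3 m.py
python3 - <<'E'
from h import *
c,p,d=cam("scene");save("fin",p);X=cloud(c,d)
S=X[(np.hypot(X[...,0]-571.5,X[...,1]+221.5)<20)&(X[...,2]>80)&(X[...,2]<140)&(d>0)]
print("knob",len(S),np.percentile(S,[2,50,98],axis=0) if len(S) else "")
E
```

```text
time: 22.65
tcp_pos: [571.5, -221.4, 158.7]
ee_rot: [0.0, 0.218, 0.976, 0.0]
force: [0.9, -1.4, -1.8]
grip_width: 0.486
time: 23.32
tcp_pos: [571.1, -221.3, 176.4]
ee_rot: [-0.0, 0.218, 0.976, 0.0]
force: [-0.2, 0.8, -2.5]
grip_width: 0.486
[ 571.14781161 -221.26154251  176.42828078] [-0.17167504  0.78916892 -2.48710271] [ 0.0224972  -0.00310701  0.00542107] 0.48570163224147345
top 900 [[513.8, -251.8, 168.2], [540.3, -203.7, 172.7], [611.7, -166.2, 177.6]]
 circ [ 571.32147016 -223.42608362] 0.40312197635915226
 tilt [-7.600000e-03  2.800000e-03  1.727377e+02]
scene 1194 [[521.0, -277.6, 168.1], [594.6, -243.6, 172.9], [627.4, -168.1, 341.8]]
 circ [ 575.26005257 -224.44988731] 1.295942058453452
 tilt [-3.800000e-03  3.100000e-03  1.728946e+02]
 tin scene [ 571.73544425 -221.47367836] [ 573.92490975 -222.08503745   67.71035522] 355 [ 571.21368071 -222.3330599    68.87528501]
knob 183 [[ 565.62470553 -232.62073604   80.67766276]
 [ 577.85460438 -228.24777684   98.93133321]
 [ 582.15904894 -215.68552373  118.27805998]]
```

View pics/fin.png

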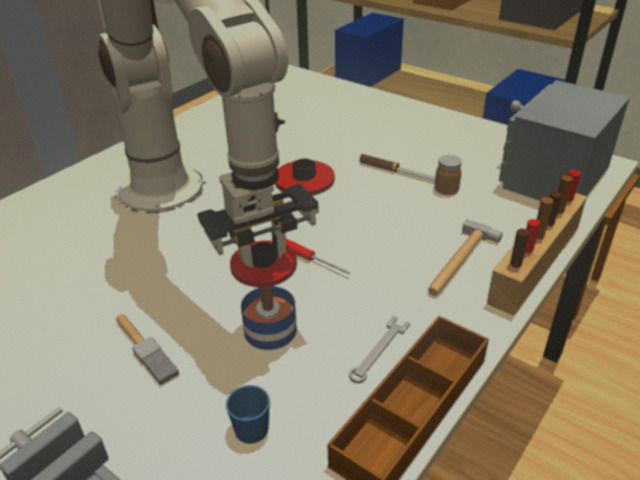

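The final view shows the red lid level at (264,262), the inner lid's knob upright in the tin at (267,297), and the bystanders where they were. One numeric check of the disc's level before handing in.

```bash
python3 - <<'E'
from h import *
c,p,d=cam("scene");X=cloud(c,d);z=np.load("scene0.npz");X0=cloud(c,z["d"])
for n,Y,D in(("before",X0,z["d"]),("now",X,d)):
    r=np.hypot(Y[...,0]-571.5,Y[...,1]+221.8);m=(r>25)&(r<44)&(Y[...,2]<66)&(Y[...,2]>35)&(D>0);S=Y[m]
    print(n,len(S),np.median(S,0),"tilt",np.linalg.lstsq(np.c_[S[:,:2]-S[:,:2].mean(0),np.ones(len(S))],S[:,2],rcond=None)[0].round(3),p[m].mean(0))
df=(abs(p.astype(int)-z["p"]).max(2)>60).astype(np.uint8);print([cv2.boundingRect(k) for k in cv2.findContours(df,0,2)[0] if cv2.contourArea(k)>25])
s=telemetry.get_state();print(s["force"],s["grip_width"]);manip.finish_job()
E
```

```text
before 491 [ 554.86848506 -205.23966875   46.54870204] tilt [ 1.1000e-02 -8.0000e-03  4.6543e+01] [114.32586558  74.25661914  56.37678208]
now 356 [ 561.57843485 -212.80704984   46.68618499] tilt [ 7.0000e-03 -1.0000e-02  4.6703e+01] [121.49157303  72.23876404  52.24719101]
[(262, 309, 14, 7), (261, 297, 13, 13), (160, 193, 63, 24), (199, 192, 119, 96), (323, 189, 50, 45), (162, 189, 33, 18), (288, 184, 18, 7), (220, 180, 10, 13), (279, 164, 13, 21), (311, 129, 85, 39), (129, 82, 24, 8), (217, 64, 70, 127), (145, 54, 10, 8), (111, 50, 26, 20), (101, 33, 6, 10), (111, 32, 28, 13), (153, 26, 15, 27), (368, 15, 19, 5), (342, 10, 73, 27), (198, 0, 83, 59)]
[-0.60829073 -0.24260745 -2.26690653] 0.4871339428249472
the job is handed in; nothing more can be done
```

I handed the job in at about 23.5 s, but my last check of the disc inside the tin came out odd, so I can't confirm by camera that the inner lid lies flat on the wheels.

**What I did**
- I started lifting while the fingers were still closing, so the first grip caught only about 10 mm of the knob. I set the lids back on the table and regripped at full depth.
- I carried both lids to the tin. I overshot by about 24 mm in y and corrected that while still above the tin.
- The outer lid landed on the rim at TCP height 111. The inner lid met the wheels at 102.1, where the vertical force changed from −2.4 N to between +1 and +3.4 N. Only then did I let go of the knob.
- I took the collar and lifted it 100 mm straight up, with no side force beyond about 1.5 N.

**Last checks that agreed**
- The outer lid is still gripped, with 2.3 N measured against an expected 1.8 N. It is level to within about 0.5°, and its skirt is about 35 mm above the knob top.
- The knob stands upright in the tin, with its top at about 127 mm before the lift, when last measured directly.
- In the final view, the other things on the table are where they were. The changed image areas seem to be the arm, its shadow and the lids; I did not check each one.

**Check that disagreed**
- The scene camera's ring around the knob's shoulder still reads 46.7 mm and reddish, almost the same as the bare wheels before (46.5 mm).
- From the force contact, I expected the top of the aluminium disc at about 53 mm, and grey.
- The finish call was in the same script as this check, so I saw the result only afterwards and could not look into it. The contact force and the knob height before the lift both fit the inner lid resting on the wheels.

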